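# Pack the collared sleeves in the transit case and lock it

### The arm

A 6-joint arm with a two-finger parallel gripper is mounted at the origin on a cart in front of the work surface, level with it; the furniture and walls round the work are solid. World frame = base frame: x ahead of the robot, y to its left, z up, the work surface at z = 0. Lengths are in mm, angles in rad, forces in N, time in s.
With the tool pointing down it reaches from about 250 to 850 mm from the base axis. Payload 12.5 kg.
Tool frame: the origin (TCP) lies midway between the tips of the shut fingers; the grasp point (between the pads) lies ctrl.hold_point_z behind it (ctrl.hold_point_z is the distance from the TCP to the grasp point, in mm); z points along the fingers, y is the line along which they close (so a half turn about z gives the same grasp; the last joint's range is limited). The gripper opens to 93 mm and grips with 3 to 60 N. Pads are 15 mm wide; open, the fingers measure 128 mm over their backs; the gripper's body (75 mm by 188 mm) begins 65 mm behind the grasp point.
Start: joints at [1.206, 0.351, 1.652, -0, 1.139, -0.085], TCP at [151.858, 528.605, 218.633] pointing down, gripper open.
Joint ranges: [-2.75, 2.75], [-0.79, 2.1], [0.01, 2.65], [-1.57, 4.71], [0.07, 3.14], [-2.87, 2.87]. Speed limits (rad/s): [2.22, 2.22, 2.79, 3.14, 3.14, 3.14].

### API

Orientations are given as a 3x3 rotation matrix whose columns are the frame's x, y, z axes.
In Python, from rig import readout, optics, workorder, ctrl gives the robot as it stands.
- The arm moves only by the tool play_rows, never from a script. Its argument "rows" is a list of rows, each an object with "dp": the shift along the tool's x, y, z normalised to -1 to 1, where 1 is 0.12 m, a list of three; "turn": the turn about the tool's z normalised to -1 to 1, where 1 is 180 degrees; "gripper": the opening, from -1 (shut) to 1 (fully open). In form: [{"dp": [x, y, z], "turn": turn, "gripper": gripper}, ...]. A call has 1 to 20 rows; each row is the pose to reach, as a shift and turn from the pose commanded when the call began, along the tool's axes at that moment, turning the shorter way round; what a row does not reach only later rows make up. A row lasts 1/12 s, in which the tool goes at most 41.7 mm and 7.16 degrees, less where a joint would pass 70% of its speed; a pose out of reach is approached as far as the arm can. A call with a number of a shift or a turn outside -1 to 1 is refused whole. A call with a gripper value outside its range is refused whole. The fingers move at their own pace and stop on an object; the grip force is fixed at half the most. Time passes only in rows, so rows that repeat a pose let the fingers close. It gives the time, the measured TCP pose, the force, the opening and the grip force at its end, in the units of the state.
- readout.get_obs(): the state, without advancing time (a new reading comes with each control period).
- optics.read_camera(name): name is "side" or "top" or "wrist"; returns the picture (400x640x3 uint8, red, green, blue); there is no depth.
- optics.camera_model(name): a dict with "fx", "fy", "cx", "cy" (pixels), "k1" (the pictures are not rectified: a ray, as slopes to the right and down, at radius r is drawn at 1 + k1 r^2 times it, then the intrinsics apply), "T" (4x4, takes a point from camera to world coordinates); the wrist camera has in their place "tool_from_camera" (4x4, takes a point from camera to tool coordinates, whose origin is the TCP and whose axes are the flange's). Camera axes: x right, y down, z forward; pixel columns grow to the right and rows downward; lengths in mm; the calibration is good to about 2 mm. A picture is of the moment at which its call begins: read the wrist's pose just before it. camera_model takes no time and is no camera call.
- workorder.finish_job(): hands the job in; it is judged then, once.
The state is a dict: "t": time; "q": joint angles; "joint_velocities": joint speeds; "joint_torque": joint torques, N m; "eef_pos": TCP position; "eef_rot": TCP orientation; "contact_force": force on the tool from outside, world axes, zero at the start; "moment": the same for the moment, N m; "gripper_width": finger opening in mm; "gripper_force": force on a finger pad.
Only numpy, scipy, OpenCV 4.12 (cv2) and the standard library are available. Lean on these libraries where they do the work, as an engineer would, in place of code of your own. Each camera call takes 0.05 s, during which the arm holds its last target. There are 200 camera calls.

### The job

Slide the case's lock right back to its end stop, take the lid off and lay it on the bench, and put every collared sleeve that is on the bench into the case, leaving the plain ring, the collet and the shaft out on the bench. Then lay the lid back on the case, flush with it all round, and slide the lock fully home over the lid.

Things in the scene. Friction and masses are not known exactly. Their poses are not given: they have to be found in the camera images.
- case: open grey sheet-steel transit case, fixed to the bench, 104 (x) x 150 (y) x 46 mm (z) outside, walls and floor 6 mm, inside 92 x 138 mm, 40 mm deep. Origin: centre of its underside; z up. The lock's guide block, 54 mm wide, 60 mm high (outer end 62), stands off its +y end from y = 83 to 173 mm, with a foot 36 mm high between
- lid: loose flat lid with the case's outline, 104 (x) x 150 (y) x 6 mm, 0.25 kg, no lip, same either way round. Origin: centre of its underside, at z = 46 mm in the case's frame on the rim; z up. Black bar handle across its middle: 70 mm along x, 14 mm thick (y), from 18 to 32 mm above the underside. At the start it lies on the case under the lock's tongue
- lock (a joint): the lock's slide, m: 0 = home (tongue over the lid's edge), 0.035 = fully back at the outer end stop; it moves along the case's +y. Takes about 3 N and stays where it is left; starts at 0 to 0.006
- lock_grip (a point): grip point in the lock's black upright grip, 36 mm wide (case x), 14 mm thick (case y, the sliding direction); the grip's top is 8 mm above the point, the steel slide's top 22 mm below. At (0, 0.109, 0.0825) in the case's frame when home
- lock_tongue (a point): tip of the lock's flat steel tongue, 34 mm wide, 6 mm thick, at its underside; moves with the slide. Home, it reaches 15 mm over the lid with 2.5 mm of air above the lid; fully back, it is 20 mm clear of the case
- sleeve_a: turned steel sleeve with a collar: a round body 26 mm across and 24 mm tall on a collar 32 mm across and 10 mm high, bored through, about 90 g, standing on its collar on the bench. Origin: centre of the collar's underside; z along its axis, up when it stands. One of two to four alike; may be absent (None)
- sleeve_b: turned steel sleeve with a collar: a round body 26 mm across and 24 mm tall on a collar 32 mm across and 10 mm high, bored through, about 90 g, standing on its collar on the bench. Origin: centre of the collar's underside; z along its axis, up when it stands. One of two to four alike; may be absent (None)
- sleeve_c: turned steel sleeve with a collar: a round body 26 mm across and 24 mm tall on a collar 32 mm across and 10 mm high, bored through, about 90 g, standing on its collar on the bench. Origin: centre of the collar's underside; z along its axis, up when it stands. One of two to four alike; may be absent (None)
- sleeve_d: turned steel sleeve with a collar: a round body 26 mm across and 24 mm tall on a collar 32 mm across and 10 mm high, bored through, about 90 g, standing on its collar on the bench. Origin: centre of the collar's underside; z along its axis, up when it stands. One of two to four alike; may be absent (None)
- plain_ring: plain steel ring without a collar, 41 mm across, 16 mm high, lying flat on the bench; not to be packed. Origin: centre of its underside
- collet: slotted spring collet, 29 mm across, 31 mm high, standing on the bench; not to be packed. Origin: centre of its underside
- shaft: short steel shaft standing upright, 24 mm across, 56 mm high; not to be packed. Origin: centre of its underside

How it is judged:
By the outcome, as a careful person would: the job done as asked, in the order asked, and still so for the second after the job is handed in, with the robot touching nothing.
Of sleeve_a, sleeve_b, sleeve_c, sleeve_d only 2 to 4 are there at a start; the rules pass over those that are not, and their reading is None.
At some moment in a run one of sleeve_a, sleeve_b, sleeve_c, sleeve_d may be knocked a few centimetres aside while the robot is not near it.
Once in a run the grip may slacken for a moment while it holds something.
It also fails if it takes over 210 s, if anything falls off the work surface, if the arm or the gripper's body presses on something with over 40 N, if the wrist force passes 120 N, or if a joint passes its speed limit or range.

## Working session

There is one attempt and no reset: what is moved stays moved. The work goes in short steps, Python scripts to look and compute and a tool call to move; the robot and the scene stay as the last step left them, time stands still between calls to the robot, and variables do not carry over. Pictures are saved under pics/ and viewed, at most 14 in all, crops included, and the job is handed in when it is done.

Besides the shell and the picture viewer there is one more tool, called after ">>>" as a command line: name --argument value ..., lists and objects as JSON in quotes. play_rows: Moves the arm, as the interface text tells. Its arguments: {"type":"object","properties":{"rows":{"type":"array","items":{"type":"object","properties":{"dp":{"type":"array","items":{"type":"number","minimum":-1,"maximum":1}},"turn":{"type":"number","minimum":-1,"maximum":1},"gripper":{"type":"number"}}}}},"required":["rows"]}

```bash
ls; mkdir -p pics; python3 - <<'E'
from rig import readout, optics, workorder, ctrl
import cv2, numpy as np
np.set_printoptions(precision=4,suppress=True)
o=readout.get_obs()
for k,v in o.items(): print(k,np.array(v).tolist() if k!='eef_rot' else np.array(v))
print(ctrl.hold_point_z)
for n in ("side","top","wrist"):
    im=optics.read_camera(n); cv2.imwrite(f"pics/{n}0.png",im[:,:,::-1]); print(n,optics.camera_model(n))
E
```

```text
pics
t 0.0
q [1.2063920700440596, 0.3512649183227813, 1.652387334018645, -7.537273182159491e-06, 1.139082071330694, -0.08458048982908419]
joint_velocities [-0.0002719911532734564, -0.0023607466425087553, -0.0012781504684981316, -0.0003820951296994949, 0.0009689840421828619, -0.0017034962683323282]
joint_torque [0.00015895499018370174, -49.73262548446655, -28.525214195251465, 0.06989203160628676, 0.02577908628154546, -0.0001032364184538892]
eef_pos [151.75366592663408, 528.3133824675069, 218.09968422863452]
eef_rot [[-0.9611  0.2762 -0.0004]
 [ 0.2762  0.9611 -0.0011]
 [ 0.0001 -0.0011 -1.    ]]
contact_force [0.23596003150039413, 0.1314937771890108, 0.5783931402085261]
moment [0.012683101586631901, 0.016633896336628838, -0.038811184166419245]
gripper_force 0.0
gripper_width 93.0406832105781
18.8
side {'fx': 371.1958852233544, 'fy': 371.1958852233544, 'cx': 315.8173750063452, 'cy': 200.5426208728894, 'k1': 0.007785860382596858, 'T': array([[   0.9475,   -0.0968,    0.3048,  340.5681],
       [  -0.3193,   -0.3419,    0.8839, -700.286 ],
       [   0.0187,   -0.9348,   -0.3548,  388.916 ],
       [   0.    ,    0.    ,    0.    ,    1.    ]])}
top {'fx': 388.8861147350473, 'fy': 388.8861147350473, 'cx': 319.2470507180044, 'cy': 196.96514699488165, 'k1': -0.011307625181160717, 'T': array([[  0.0268,  -0.9911,   0.1307, 495.7718],
       [ -0.9996,  -0.0273,  -0.0019,  69.652 ],
       [  0.0055,  -0.1306,  -0.9914, 906.2034],
       [  0.    ,   0.    ,   0.    ,   1.    ]])}
wrist {'fx': 343.606299935025, 'fy': 343.606299935025, 'cx': 314.8073584229512, 'cy': 199.55160945614182, 'k1': 0.02229305578516763, 'tool_from_camera': array([[  -0.0003,   -0.9662,   -0.2577,   71.8074],
       [   1.    ,   -0.0005,    0.0007,    0.4341],
       [  -0.0008,   -0.2577,    0.9662, -165.19  ],
       [   0.    ,    0.    ,    0.    ,    1.    ]])}
```

View pics/top0.png

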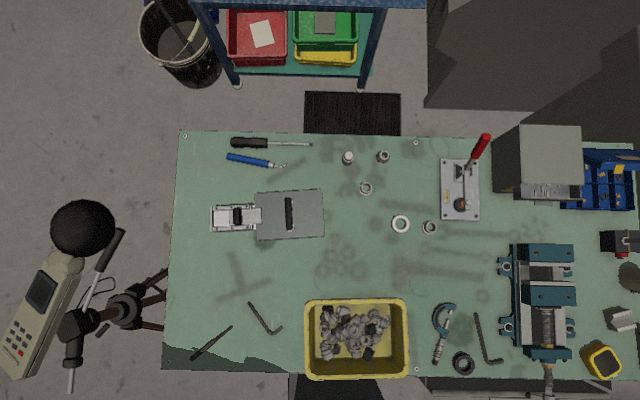

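View pics/side0.png

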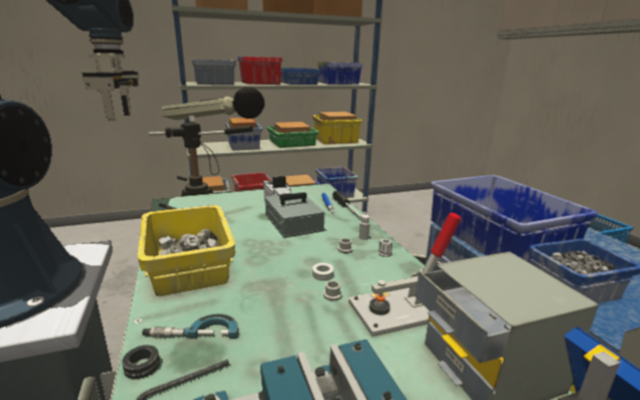

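The top view shows the case at (290,214) with the lock to its left (world +y). The shaft is at (348,157), the ring at (400,224), and three small round parts are at (384,155), (365,188) and (429,227). I'll zoom in to tell the collet from the sleeves.

```bash
cat > h.py <<'E'
from rig import readout, optics, workorder, ctrl
import cv2, numpy as np
np.set_printoptions(precision=2,suppress=True)
def pose(cam, o=None):
    m=optics.camera_model(cam)
    if cam!="wrist": return m, np.array(m["T"])
    o=o or readout.get_obs(); T=np.eye(4); T[:3,:3]=o["eef_rot"]; T[:3,3]=o["eef_pos"]
    return m, T@np.array(m["tool_from_camera"])
def ray(m,uv):
    d=np.array([(uv[0]-m["cx"])/m["fx"],(uv[1]-m["cy"])/m["fy"]]); s=d.copy()
    for _ in range(8): s=d/(1+m["k1"]*(s@s))
    return np.r_[s,1]
def onz(m,T,uv,z):
    d=T[:3,:3]@ray(m,uv); p=T[:3,3]; return p+d*(z-p[2])/d[2]
def proj(m,T,P):
    c=T[:3,:3].T@(np.asarray(P,float)-T[:3,3]); s=c[:2]/c[2]; s=s*(1+m["k1"]*(s@s))
    return np.array([m["fx"]*s[0]+m["cx"],m["fy"]*s[1]+m["cy"]])
def snap(cam,name=None):
    o=readout.get_obs(); im=optics.read_camera(cam)[:,:,::-1].copy(); m,T=pose(cam,o)
    if name: cv2.imwrite(f"pics/{name}.png",im)
    return im,m,T,o
def move(target,yawdeg=None):
    "print dp (normalised) and turn from present pose to TCP target"
    o=readout.get_obs(); R=np.array(o["eef_rot"]); d=R.T@(np.asarray(target,float)-o["eef_pos"])/120
    yaw=np.degrees(np.arctan2(R[1,1],R[0,1])); print("dp",d,"tool-y az",round(yaw,2),"pos",o["eef_pos"])
    if yawdeg is not None:
        e=(yawdeg-yaw+90)%180-90; print("turn",-e/180)
E
python3 - <<'E'
import cv2,numpy as np
t=cv2.imread("pics/top0.png");s=cv2.imread("pics/side0.png")
a=cv2.resize(t[130:255,195:455],None,fx=3,fy=3,interpolation=cv2.INTER_CUBIC)
b=cv2.resize(s[165:310,250:420],None,fx=3,fy=3,interpolation=cv2.INTER_CUBIC)
cv2.imwrite("pics/a.png",a);cv2.imwrite("pics/b.png",b)
E
```

```text
(no output)
```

View pics/a.png

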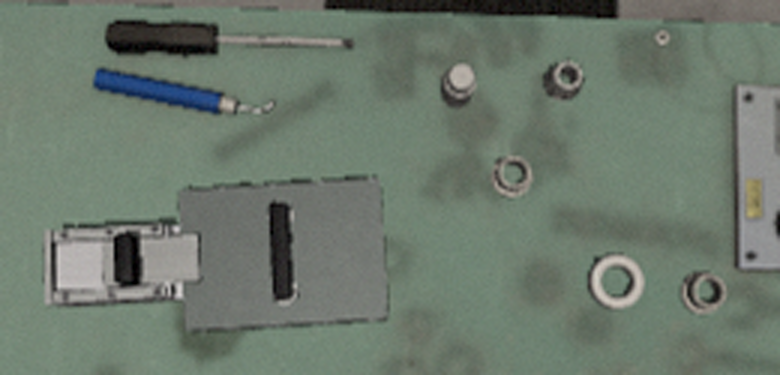

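View pics/b.png

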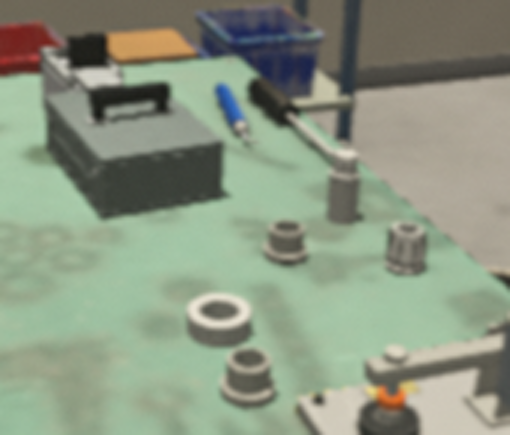

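View pics/wrist0.png

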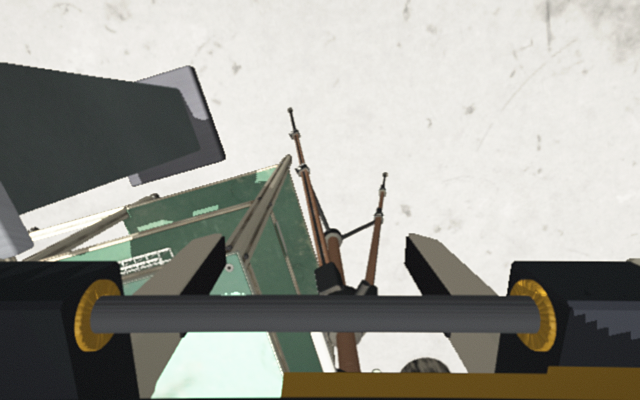

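Crop a puts the lid corners near (180,190), (380,177), (388,320) and (188,331), with the black grip at (127,258) and the handle at (283,252). Crop b shows two collared sleeves (the parts at top pixels (365,188) and (429,227)), the slotted collet (384,155), the ring and the shaft.

```bash
python3 - <<'E'
from h import *
t=cv2.imread("pics/top0.png"); m,T=pose("top")
hsv=cv2.cvtColor(t,cv2.COLOR_BGR2HSV)
for p in [(300,200),(262,230),(235,215),(289,214),(225,215)]: print(p,hsv[p[1],p[0]])
k=((hsv[...,1]<40)&(hsv[...,2]<150)&(hsv[...,2]>60)).astype(np.uint8)
k[:, :252]=0;k[:,330:]=0;k[:185]=0;k[245:]=0
k=cv2.morphologyEx(k,cv2.MORPH_CLOSE,np.ones((9,9)));k=cv2.morphologyEx(k,cv2.MORPH_OPEN,np.ones((5,5)))
c=max(cv2.findContours(k,0,2)[0],key=cv2.contourArea)
P=np.array([onz(m,T,p,52)[:2] for p in c[:,0].astype(float)],np.float32)
r=cv2.minAreaRect(P);print("lid rect",r)
# black parts
b=((hsv[...,2]<50)).astype(np.uint8);b[:,:200]=0;b[:,330:]=0;b[:190]=0;b[245:]=0
for c in cv2.findContours(b,0,2)[0]:
    if cv2.contourArea(c)>30:
        (x,y),s,a=cv2.minAreaRect(c);print((x,y),s,a,"z78",onz(m,T,(x,y),78),"z90",onz(m,T,(x,y),90))
for n,uv,z in [("s1",(365.7,188.3),34),("s2",(429.5,227.0),34),("collet",(384,155),31),("ring",(400,224),16),("shaft",(348.5,155),56)]: print(n,onz(m,T,uv,z))
E
```

```text
(300, 200) [ 55  13 114]
(262, 230) [ 55  13 115]
(235, 215) [160  49  31]
(289, 214) [170  18  43]
(225, 215) [ 13  10 185]
lid rect ((568.3430786132812, 130.78077697753906), (130.34384155273438, 171.2073516845703), 1.5848400592803955)
(237.0, 215.5) (8.0, 17.0) 0.0 z78 [560.29 242.36  78.  ] z90 [559.35 239.86  90.  ]
(288.0, 213.5) (31.0, 6.0) 90.0 z78 [567.55 133.78  78.  ] z90 [566.51 132.85  90.  ]
s1 [633.54 -36.97  34.  ]
s2 [ 549.62 -181.32   34.  ]
collet [712.87 -78.7   31.  ]
ring [ 555.79 -118.77   16.  ]
shaft [704.41   5.08  56.  ]
```

>>> play_rows --rows '[{"dp": [-0.35,-0.23,0],"turn": 0,"gripper": 1},{"dp": [-0.7,-0.46,0],"turn": 0,"gripper": 1},{"dp": [-1,-0.65,0],"turn": 0,"gripper": 1},{"dp": [-1,-0.65,0],"turn": 0,"gripper": 1}]'

```text
t: 0.48
eef_pos: [247.3, 417.6, 218.4]
eef_rot: [[-0.961, 0.277, 0.0], [0.277, 0.961, -0.001], [-0.0, -0.001, -1.0]]
contact_force: [0.2, 0.0, 0.5]
gripper_width: 93.2
gripper_force: 0.0
```

>>> play_rows --rows '[{"dp": [-0.35,-0.23,0],"turn": 0,"gripper": 1},{"dp": [-0.7,-0.46,0],"turn": 0,"gripper": 1},{"dp": [-1,-0.65,0],"turn": 0,"gripper": 1},{"dp": [-1,-0.65,0],"turn": 0,"gripper": 1}]'

```text
t: 0.82
eef_pos: [341.4, 309.5, 218.6]
eef_rot: [[-0.961, 0.278, 0.0], [0.278, 0.961, -0.001], [-0.001, -0.0, -1.0]]
contact_force: [-0.1, 0.1, 0.1]
gripper_width: 92.9
gripper_force: 0.0
```

>>> play_rows --rows '[{"dp": [-0.35,-0.23,0],"turn": -0.03,"gripper": 1},{"dp": [-0.7,-0.46,0],"turn": -0.06,"gripper": 1},{"dp": [-1,-0.65,0],"turn": -0.11,"gripper": 1},{"dp": [-1,-0.65,0],"turn": -0.11,"gripper": 1},{"dp": [-1,-0.65,0],"turn": -0.11,"gripper": 1},{"dp": [-1,-0.65,0],"turn": -0.11,"gripper": 1}]'

```text
t: 1.32
eef_pos: [433.6, 203.5, 218.4]
eef_rot: [[-0.998, -0.063, -0.001], [-0.063, 0.998, -0.0], [0.001, -0.0, -1.0]]
contact_force: [-1.3, 0.6, 0.8]
gripper_width: 93.1
gripper_force: 0.0
```

```bash
python3 - <<'E'
from h import *
im,m,T,o=snap("wrist","w1"); print(o["t"],o["eef_pos"]); print(o["eef_rot"])
hsv=cv2.cvtColor(im,cv2.COLOR_BGR2HSV)
for P in [(567.5,134,78),(560,241,90)]: print(proj(m,T,P))
E
```

```text
1.3167 [433.57 203.49 218.36]
[[-1.   -0.06 -0.  ]
 [-0.06  1.   -0.  ]
 [ 0.   -0.   -1.  ]]
[236.75 314.3 ]
[344.35 320.59]
```

View pics/w1.png

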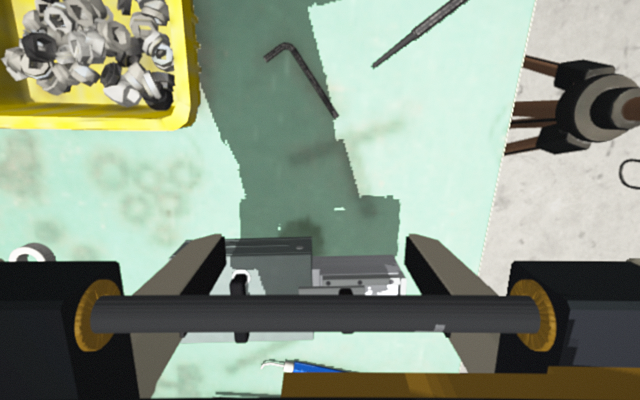

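The wrist view shows the case at (275,290), half hidden behind the fingers. Image-down is world +x, so I need to move the tool further out to see the case clearly.

>>> play_rows --rows '[{"dp": [-0.35,-0.05,0],"turn": 0,"gripper": 1},{"dp": [-0.7,-0.1,0],"turn": 0,"gripper": 1},{"dp": [-0.95,-0.13,0],"turn": 0,"gripper": 1}]'

```text
t: 1.62
eef_pos: [549.5, 197.2, 218.8]
eef_rot: [[-0.998, -0.066, 0.001], [-0.066, 0.998, 0.0], [-0.001, 0.0, -1.0]]
contact_force: [-0.1, 0.6, -0.6]
gripper_width: 93.2
gripper_force: 0.0
```

>>> play_rows --rows '[{"dp": [-0.35,-0.05,0],"turn": 0,"gripper": 1},{"dp": [-0.7,-0.1,0],"turn": 0,"gripper": 1},{"dp": [-0.95,-0.13,0],"turn": 0,"gripper": 1},{"dp": [-0.95,-0.13,0],"turn": 0,"gripper": 1},{"dp": [-0.95,-0.13,0],"turn": 0,"gripper": 1},{"dp": [-0.95,-0.13,0],"turn": 0,"gripper": 1}]'

```text
t: 2.12
eef_pos: [661.6, 189.3, 218.2]
eef_rot: [[-0.998, -0.067, -0.001], [-0.067, 0.998, -0.0], [0.001, 0.0, -1.0]]
contact_force: [-0.2, -0.0, 0.1]
gripper_width: 93.4
gripper_force: 0.0
```

```bash
python3 - <<'E'
from h import *
im,m,T,o=snap("wrist","w2"); print(o["t"],o["eef_pos"]); print(o["eef_rot"])
E
```

```text
2.1167 [661.63 189.31 218.23]
[[-1.   -0.07 -0.  ]
 [-0.07  1.   -0.  ]
 [ 0.    0.   -1.  ]]
```

View pics/w2.png

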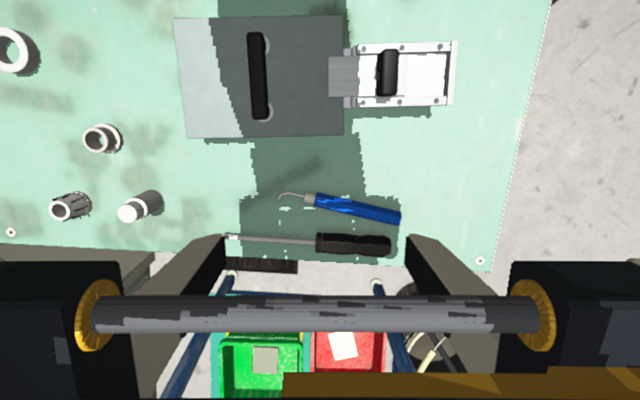

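Clear view: lid corners are near (174,18), (343,13), (345,135) and (189,138), the grip is at (387,73) and the handle at (258,76). The sleeve by the case is at (98,140), the collet at (62,208) and the shaft at (130,212).

```bash
python3 - <<'E'
from h import *
im=cv2.imread("pics/w2.png"); m,T=pose("wrist")
hsv=cv2.cvtColor(im,cv2.COLOR_BGR2HSV)
k=((hsv[...,1]<45)).astype(np.uint8); k[:,345:]=0;k[:,:165]=0;k[145:]=0
k=cv2.morphologyEx(k,cv2.MORPH_OPEN,np.ones((7,7)))
c=max(cv2.findContours(k,0,1)[0],key=cv2.contourArea)
h=cv2.convexHull(c); print(h[:,0].tolist())
P=np.array([onz(m,T,p,52)[:2] for p in c[:,0].astype(float)],np.float32)
r=cv2.minAreaRect(P);print("lid",r)
b=(hsv[...,2]<45).astype(np.uint8);b[:,:230]=0;b[:,410:]=0;b[140:]=0
for c in cv2.findContours(b,0,1)[0]:
    if cv2.contourArea(c)>150:
        z=78 if c[:,0,0].mean()<320 else 90.5
        P=np.array([onz(m,T,p,z)[:2] for p in c[:,0].astype(float)],np.float32)
        print(z,cv2.boundingRect(c),cv2.minAreaRect(P))
E
```

```text
[[203, 0], [343, 15], [344, 47], [344, 108], [343, 128], [342, 134], [337, 135], [188, 144], [165, 144], [165, 0]]
lid ((565.9596557617188, 125.41656494140625), (122.16448211669922, 170.33587646484375), 4.250075817108154)
90.5 (376, 51, 21, 45) ((559.7615356445312, 240.96380615234375), (33.14126968383789, 15.95195484161377), 4.274618148803711)
78 (247, 32, 22, 87) ((568.029052734375, 135.78660583496094), (67.80236053466797, 14.234238624572754), 5.223646640777588)
```

>>> play_rows --rows '[{"dp": [0.4,0.25,0],"turn": -0.003,"gripper": 1},{"dp": [0.82,0.49,0.2],"turn": -0.003,"gripper": 1},{"dp": [0.82,0.49,0.5],"turn": -0.003,"gripper": 1},{"dp": [0.82,0.49,0.6],"turn": -0.003,"gripper": 1},{"dp": [0.82,0.49,0.6],"turn": -0.003,"gripper": 1},{"dp": [0.82,0.49,0.6],"turn": -0.003,"gripper": 1}]'

```text
t: 2.67
eef_pos: [559.9, 240.8, 147.2]
eef_rot: [[-0.997, -0.076, -0.001], [-0.076, 0.997, -0.0], [0.001, -0.0, -1.0]]
contact_force: [0.2, -0.2, 1.2]
gripper_width: 92.7
gripper_force: 0.0
```

```bash
python3 - <<'E'
from h import *
move((559.6,241.8,67),94.3)
im,m,T,o=snap("wrist","w3")
# predicted grip-top corners for a check
for P in [(559.6,241.8,90.5),(568,135,78)]: print(proj(m,T,P))
E
```

```text
dp [0.   0.01 0.67] tool-y az 94.38 pos [559.88 240.76 147.23]
turn 0.0004569731262741072
[315.32 216.97]
[164.35 212.01]
```

Position matches. I'll descend, grip and pull back 33 mm.

>>> play_rows --rows '[{"dp": [0,0.01,0.2],"turn": 0,"gripper": 1},{"dp": [0,0.01,0.4],"turn": 0,"gripper": 0.6},{"dp": [0,0.01,0.6],"turn": 0,"gripper": 0.3},{"dp": [0,0.01,0.67],"turn": 0,"gripper": 0.0},{"dp": [0,0.01,0.67],"turn": 0,"gripper": -0.4},{"dp": [0,0.01,0.67],"turn": 0,"gripper": -0.6},{"dp": [0,0.01,0.67],"turn": 0,"gripper": -0.9},{"dp": [0,0.01,0.67],"turn": 0,"gripper": -0.9},{"dp": [0,0.01,0.67],"turn": 0,"gripper": -0.9},{"dp": [0,0.01,0.67],"turn": 0,"gripper": -0.9},{"dp": [0,0.01,0.67],"turn": 0,"gripper": -0.9},{"dp": [0,0.01,0.67],"turn": 0,"gripper": -0.9}]'

```text
t: 3.72
eef_pos: [560.7, 241.6, 66.5]
eef_rot: [[-0.997, -0.075, 0.0], [-0.075, 0.997, 0.0], [-0.0, 0.0, -1.0]]
contact_force: [-0.2, -0.4, -0.6]
gripper_width: 24.3
gripper_force: 0.0
```

>>> play_rows --rows '[{"dp": [0,0.04,0],"turn": 0,"gripper": -0.9},{"dp": [0,0.08,0],"turn": 0,"gripper": -0.9},{"dp": [0,0.12,0],"turn": 0,"gripper": -0.9},{"dp": [0,0.16,0],"turn": 0,"gripper": -0.9},{"dp": [0,0.2,0],"turn": 0,"gripper": -0.9},{"dp": [0,0.2,0],"turn": 0,"gripper": -0.9}]'

```text
t: 4.22
eef_pos: [558.5, 266.7, 66.3]
eef_rot: [[-0.997, -0.076, -0.0], [-0.076, 0.997, 0.001], [0.0, 0.001, -1.0]]
contact_force: [-4.2, 3.0, 3.9]
gripper_width: 13.7
gripper_force: 30.0
```

>>> play_rows --rows '[{"dp": [0,0.03,0],"turn": 0,"gripper": -0.9},{"dp": [0,0.06,0],"turn": 0,"gripper": -0.9},{"dp": [0,0.08,0],"turn": 0,"gripper": -0.9},{"dp": [0,0.08,0],"turn": 0,"gripper": -0.9},{"dp": [0,0.08,0],"turn": 0,"gripper": -0.9}]'

```text
t: 4.63
eef_pos: [557.7, 275.6, 66.3]
eef_rot: [[-0.997, -0.075, -0.001], [-0.075, 0.997, 0.001], [0.001, 0.001, -1.0]]
contact_force: [-5.4, 1.4, 4.6]
gripper_width: 14.1
gripper_force: 30.0
```

>>> play_rows --rows '[{"dp": [0,0.02,0],"turn": 0,"gripper": -0.9},{"dp": [0,0.03,0],"turn": 0,"gripper": -0.9},{"dp": [0,0.03,0],"turn": 0,"gripper": -0.9},{"dp": [0,0.03,0],"turn": 0,"gripper": -0.9}]'

```text
t: 4.97
eef_pos: [557.5, 277.6, 66.2]
eef_rot: [[-0.997, -0.075, -0.001], [-0.075, 0.997, -0.002], [0.001, -0.002, -1.0]]
contact_force: [-5.3, -7.6, 6.8]
gripper_width: 13.7
gripper_force: 30.0
```

>>> play_rows --rows '[{"dp": [0,0.02,0],"turn": 0,"gripper": -0.9},{"dp": [0,0.02,0],"turn": 0,"gripper": -0.9},{"dp": [0,0.02,0],"turn": 0,"gripper": -0.9}]'

```text
t: 5.22
eef_pos: [557.5, 277.8, 66.2]
eef_rot: [[-0.997, -0.075, -0.002], [-0.075, 0.997, -0.005], [0.002, -0.005, -1.0]]
contact_force: [-4.5, -22.7, 11.6]
gripper_width: 14.0
gripper_force: 30.0
```

>>> play_rows --rows '[{"dp": [0,-0.02,0],"turn": 0,"gripper": -0.6},{"dp": [0,-0.02,0],"turn": 0,"gripper": 0},{"dp": [0,-0.02,0],"turn": 0,"gripper": 0.6},{"dp": [0,-0.02,0],"turn": 0,"gripper": 0.6},{"dp": [0,-0.02,0],"turn": 0,"gripper": 0.6},{"dp": [0,-0.02,0],"turn": 0,"gripper": 0.6},{"dp": [0,-0.02,-0.3],"turn": 0,"gripper": 0.6},{"dp": [0,-0.02,-0.6],"turn": 0,"gripper": 0.6},{"dp": [0,-0.3,-0.67],"turn": 0,"gripper": 0.6},{"dp": [0,-0.6,-0.67],"turn": 0,"gripper": 0.6}]'

```text
t: 6.05
eef_pos: [564.4, 210.4, 149.9]
eef_rot: [[-0.997, -0.078, 0.006], [-0.078, 0.997, 0.002], [-0.006, 0.001, -1.0]]
contact_force: [0.2, -0.1, -0.4]
gripper_width: 72.0
gripper_force: 0.0
```

>>> play_rows --rows '[{"dp": [0,-0.3,0],"turn": 0,"gripper": 0.2},{"dp": [0,-0.62,0],"turn": 0,"gripper": 0.2},{"dp": [0,-0.62,0],"turn": 0,"gripper": 0.2},{"dp": [0,-0.62,0],"turn": 0,"gripper": 0.2},{"dp": [0,-0.62,0],"turn": 0,"gripper": 0.2}]'

```text
t: 6.47
eef_pos: [568.8, 135.5, 146.7]
eef_rot: [[-0.997, -0.075, 0.0], [-0.075, 0.997, 0.0], [-0.0, 0.0, -1.0]]
contact_force: [-0.0, 0.1, 0.2]
gripper_width: 56.0
gripper_force: 0.0
```

```bash
python3 - <<'E'
from h import *
move((568,134.2,55.5),94.3)
E
```

```text
dp [ 0.01 -0.01  0.76] tool-y az 94.29 pos [568.75 135.46 146.71]
turn -5.42545100233364e-05
```

>>> play_rows --rows '[{"dp": [0.01,-0.01,0.3],"turn": 0,"gripper": 0.0},{"dp": [0.01,-0.01,0.55],"turn": 0,"gripper": -0.1},{"dp": [0.01,-0.01,0.7],"turn": 0,"gripper": -0.2},{"dp": [0.01,-0.01,0.76],"turn": 0,"gripper": -0.3},{"dp": [0.01,-0.01,0.76],"turn": 0,"gripper": -0.95},{"dp": [0.01,-0.01,0.76],"turn": 0,"gripper": -0.95},{"dp": [0.01,-0.01,0.76],"turn": 0,"gripper": -0.95},{"dp": [0.01,-0.01,0.76],"turn": 0,"gripper": -0.95},{"dp": [0.01,-0.01,0.76],"turn": 0,"gripper": -0.95},{"dp": [0.01,-0.01,0.76],"turn": 0,"gripper": -0.95},{"dp": [0.01,-0.01,0.76],"turn": 0,"gripper": -0.95},{"dp": [0.01,-0.01,0.76],"turn": 0,"gripper": -0.95}]'

```text
t: 7.47
eef_pos: [568.3, 134.2, 56.7]
eef_rot: [[-0.997, -0.075, 0.002], [-0.075, 0.997, 0.001], [-0.002, 0.001, -1.0]]
contact_force: [-1.2, 2.6, 7.1]
gripper_width: 13.7
gripper_force: 30.0
```

>>> play_rows --rows '[{"dp": [0,0,-0.05],"turn": 0,"gripper": -0.95},{"dp": [0,0,-0.15],"turn": 0,"gripper": -0.95},{"dp": [0,0,-0.25],"turn": 0,"gripper": -0.95},{"dp": [0,0,-0.35],"turn": 0,"gripper": -0.95},{"dp": [0,0,-0.35],"turn": 0,"gripper": -0.95}]'

```text
t: 7.88
eef_pos: [569.0, 133.9, 100.7]
eef_rot: [[-0.997, -0.075, 0.004], [-0.075, 0.997, 0.001], [-0.004, 0.0, -1.0]]
contact_force: [-0.0, 0.6, -1.4]
gripper_width: 13.6
gripper_force: 30.0
```

>>> play_rows --rows '[{"dp": [0.2,0,0],"turn": 0,"gripper": -0.95},{"dp": [0.4,0,0],"turn": 0,"gripper": -0.95},{"dp": [0.6,0,0],"turn": 0,"gripper": -0.95},{"dp": [0.8,0,0],"turn": 0,"gripper": -0.95},{"dp": [1,0,0],"turn": 0,"gripper": -0.95},{"dp": [1,0.2,0],"turn": 0,"gripper": -0.95},{"dp": [1,0.4,0],"turn": 0,"gripper": -0.95},{"dp": [1,0.6,0],"turn": 0,"gripper": -0.95},{"dp": [1,0.6,0],"turn": 0,"gripper": -0.95}]'

```text
t: 8.63
eef_pos: [442.4, 199.3, 97.9]
eef_rot: [[-0.997, -0.077, 0.001], [-0.077, 0.997, 0.001], [-0.001, 0.001, -1.0]]
contact_force: [-0.8, -0.1, -2.5]
gripper_width: 14.1
gripper_force: 30.0
```

>>> play_rows --rows '[{"dp": [0,0.2,0],"turn": 0,"gripper": -0.95},{"dp": [0,0.4,0],"turn": 0,"gripper": -0.95},{"dp": [0,0.6,0.2],"turn": 0,"gripper": -0.95},{"dp": [0,0.6,0.4],"turn": 0,"gripper": -0.95},{"dp": [0,0.6,0.55],"turn": 0,"gripper": -0.95},{"dp": [0,0.6,0.6],"turn": 0,"gripper": -0.95},{"dp": [0,0.6,0.65],"turn": 0,"gripper": -0.95},{"dp": [0,0.6,0.65],"turn": 0,"gripper": -0.95},{"dp": [0,0.6,0.65],"turn": 0,"gripper": -0.95}]'

```text
t: 9.38
eef_pos: [437.6, 268.2, 20.1]
eef_rot: [[-0.997, -0.075, 0.001], [-0.075, 0.997, 0.0], [-0.001, 0.0, -1.0]]
contact_force: [-0.3, 0.1, -2.6]
gripper_width: 13.5
gripper_force: 30.0
```

>>> play_rows --rows '[{"dp": [0,0,0.04],"turn": 0,"gripper": -0.95},{"dp": [0,0,0.07],"turn": 0,"gripper": -0.95},{"dp": [0,0,0.08],"turn": 0,"gripper": -0.95},{"dp": [0,0,0.08],"turn": 0,"gripper": -0.95}]'

```text
t: 9.72
eef_pos: [437.5, 268.4, 10.7]
eef_rot: [[-0.997, -0.075, 0.001], [-0.075, 0.997, 0.0], [-0.001, 0.0, -1.0]]
contact_force: [-1.8, -2.0, 8.8]
gripper_width: 13.7
gripper_force: 30.0
```

>>> play_rows --rows '[{"dp": [0,0,0],"turn": 0,"gripper": 0},{"dp": [0,0,0],"turn": 0,"gripper": 0},{"dp": [0,0,0],"turn": 0,"gripper": 0},{"dp": [0,0,0],"turn": 0,"gripper": 0},{"dp": [0,0,0],"turn": 0,"gripper": 0},{"dp": [0,0,-0.2],"turn": 0,"gripper": 0},{"dp": [0,0,-0.5],"turn": 0,"gripper": 0},{"dp": [0,0,-0.8],"turn": 0,"gripper": 0},{"dp": [0,0,-1],"turn": 0,"gripper": 0}]'

```text
t: 10.47
eef_pos: [437.6, 268.6, 132.7]
eef_rot: [[-0.997, -0.075, 0.002], [-0.075, 0.997, 0.001], [-0.002, 0.001, -1.0]]
contact_force: [1.2, 0.4, -0.2]
gripper_width: 46.3
gripper_force: 0.0
```

>>> play_rows --rows '[{"dp": [0,0,-0.3],"turn": 0,"gripper": 0},{"dp": [-0.1,-0.2,-0.6],"turn": 0,"gripper": 0},{"dp": [-0.3,-0.4,-0.75],"turn": 0,"gripper": 0},{"dp": [-0.6,-0.8,-0.75],"turn": 0,"gripper": 0}]'

```text
t: 10.8
eef_pos: [506.1, 192.4, 224.9]
eef_rot: [[-0.997, -0.078, 0.007], [-0.078, 0.997, 0.002], [-0.008, 0.002, -1.0]]
contact_force: [1.1, -0.1, 0.4]
gripper_width: 46.4
gripper_force: 0.0
```

>>> play_rows --rows '[{"dp": [-0.25,-0.4,0],"turn": 0,"gripper": 0},{"dp": [-0.5,-0.81,0],"turn": 0,"gripper": 0},{"dp": [-0.5,-0.81,0],"turn": 0,"gripper": 0}]'

```text
t: 11.05
eef_pos: [572.5, 96.7, 219.9]
eef_rot: [[-0.997, -0.074, 0.0], [-0.074, 0.997, -0.0], [-0.0, -0.0, -1.0]]
contact_force: [0.3, -0.0, 0.2]
gripper_width: 46.1
gripper_force: 0.0
```

>>> play_rows --rows '[{"dp": [-0.25,-0.4,0],"turn": 0,"gripper": 0},{"dp": [-0.5,-0.81,0],"turn": 0,"gripper": 0},{"dp": [-0.5,-0.81,0],"turn": 0,"gripper": 0}]'

```text
t: 11.3
eef_pos: [639.5, 4.2, 219.6]
eef_rot: [[-0.997, -0.074, 0.0], [-0.074, 0.997, -0.0], [-0.0, -0.0, -1.0]]
contact_force: [0.2, 0.5, 0.3]
gripper_width: 46.5
gripper_force: 0.0
```

>>> play_rows --rows '[{"dp": [-0.25,-0.4,0],"turn": 0,"gripper": 0},{"dp": [-0.5,-0.81,0],"turn": 0,"gripper": 0},{"dp": [-0.5,-0.81,0],"turn": 0,"gripper": 0},{"dp": [-0.5,-0.81,0],"turn": 0,"gripper": 0},{"dp": [-0.5,-0.81,0],"turn": 0,"gripper": 0}]'

```text
t: 11.72
eef_pos: [705.5, -86.7, 218.8]
eef_rot: [[-0.997, -0.073, -0.001], [-0.073, 0.997, 0.0], [0.001, 0.0, -1.0]]
contact_force: [-0.2, 1.4, 0.1]
gripper_width: 46.6
gripper_force: 0.0
```

```bash
python3 - <<'E'
from h import *
im,m,T,o=snap("wrist","w4"); print(o["t"],o["eef_pos"])
t,_,_,_=snap("top","top1")
cv2.imwrite("pics/m4.png",np.vstack([cv2.resize(im,(800,500))[:320],cv2.resize(t[130:250,200:460],None,fx=2.3,fy=2.3)[:, :598].copy() if 0 else cv2.copyMakeBorder(cv2.resize(t[130:250,200:460],(598,276)),0,0,0,202,0)]))
E
```

```text
11.7167 [705.52 -86.67 218.8 ]
```

View pics/m4.png

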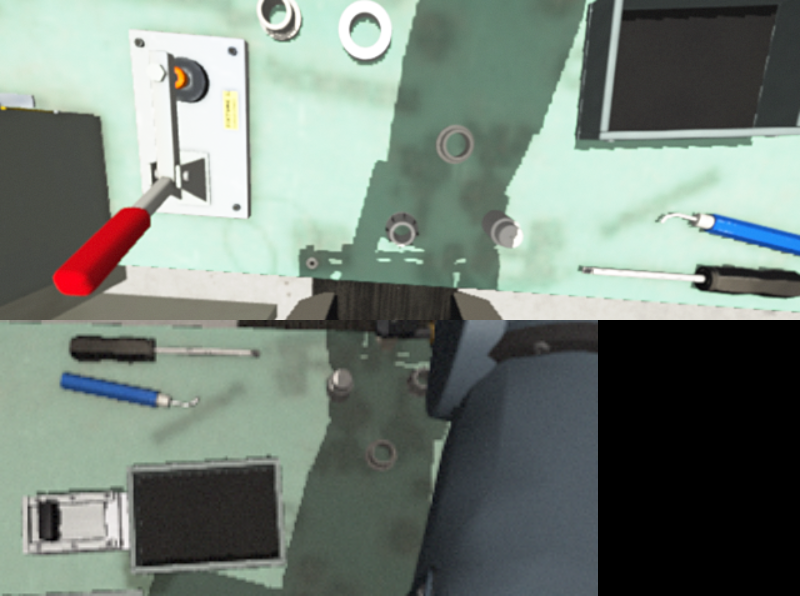

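The wrist view (scale 1.25) shows the first sleeve at raw pixel (364,115), the second at (223,12), the ring at (291,25), the collet at (321,185) and the shaft at (405,186). The top crop shows the case open and the lock back.

```bash
python3 - <<'E'
from h import *
im=cv2.imread("pics/w4.png"); m,T=pose("wrist")
g=cv2.resize(cv2.cvtColor(im[80:150,330:400],7-1),None,fx=6,fy=6,interpolation=cv2.INTER_CUBIC)
c=cv2.HoughCircles(cv2.GaussianBlur(g,(0,0),3),cv2.HOUGH_GRADIENT,1,20,param1=80,param2=20,minRadius=30,maxRadius=120)
for x,y,r in (c[0][:5] if c is not None else []):
    uv=(330+(x+.5)/6-.5,80+(y+.5)/6-.5); print(uv,r/6,onz(m,T,uv,34),onz(m,T,uv,10))
print(onz(m,T,(364,115),34),onz(m,T,(223,12),34),onz(m,T,(321,185),31),onz(m,T,(405,187),56))
move((633.5,-37,80),94.3)
E
```

```text
[636.73 -40.1   34.  ] [ 555.83 -179.34   34.  ] [711.24 -76.78  31.  ] [701.62   4.51  56.  ]
dp [0.56 0.44 1.16] tool-y az 94.33 pos [704.98 -84.73 219.55]
turn 0.000142896069929874
```

>>> play_rows --rows '[{"dp": [0.28,0.22,0.1],"turn": 0,"gripper": 0.2},{"dp": [0.55,0.42,0.3],"turn": 0,"gripper": 0.2},{"dp": [0.55,0.42,0.6],"turn": 0,"gripper": 0.2},{"dp": [0.55,0.42,0.9],"turn": 0,"gripper": 0.2},{"dp": [0.55,0.42,0.9],"turn": 0,"gripper": 0.2},{"dp": [0.55,0.42,0.9],"turn": 0,"gripper": 0.2}]'

```text
t: 12.32
eef_pos: [635.1, -39.1, 111.8]
eef_rot: [[-0.997, -0.076, -0.002], [-0.076, 0.997, 0.0], [0.002, 0.001, -1.0]]
contact_force: [0.7, -0.3, 0.5]
gripper_width: 55.9
gripper_force: 0.0
```

```bash
python3 - <<'E'
from h import *
im,m,T,o=snap("wrist","w5"); print(o["t"],o["eef_pos"])
uv=proj(m,T,(635,-38.5,34)); print(uv)
x,y=map(int,uv); c=cv2.resize(im[y-50:y+50,x-60:x+60],None,fx=4,fy=4,interpolation=cv2.INTER_CUBIC)
print(x-60,y-50)
cv2.imwrite("pics/c5.png",c)
E
```

```text
12.3167 [635.07 -39.09 111.79]
[314.53 208.59]
254 158
```

View pics/c5.png

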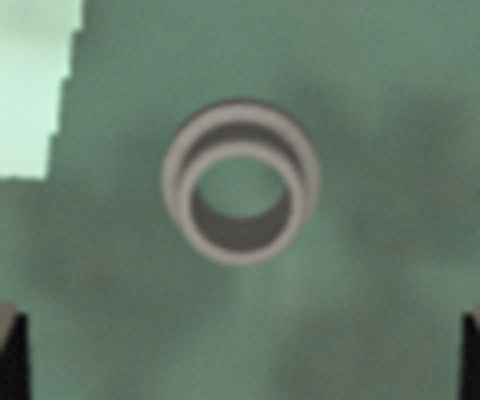

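The crop shows the sleeve's top rim centred at raw pixel (314.5,208.7), exactly as predicted, so the sleeve is at (635,-38.5).

>>> play_rows --rows '[{"dp": [0,0.005,0.25],"turn": 0,"gripper": 0.2},{"dp": [0,0.005,0.5],"turn": 0,"gripper": 0.2},{"dp": [0,0.005,0.7],"turn": 0,"gripper": 0.2},{"dp": [0,0.005,0.82],"turn": 0,"gripper": 0.2},{"dp": [0,0.005,0.88],"turn": 0,"gripper": -0.1},{"dp": [0,0.005,0.88],"turn": 0,"gripper": -0.8},{"dp": [0,0.005,0.88],"turn": 0,"gripper": -0.8},{"dp": [0,0.005,0.88],"turn": 0,"gripper": -0.8},{"dp": [0,0.005,0.88],"turn": 0,"gripper": -0.8},{"dp": [0,0.005,0.88],"turn": 0,"gripper": -0.8},{"dp": [0,0.005,0.88],"turn": 0,"gripper": -0.8},{"dp": [0,0.005,0.88],"turn": 0,"gripper": -0.8}]'

```text
t: 13.37
eef_pos: [636.9, -39.7, 8.2]
eef_rot: [[-0.997, -0.075, 0.003], [-0.075, 0.997, -0.0], [-0.003, -0.001, -1.0]]
contact_force: [-1.2, -0.5, 8.6]
gripper_width: 26.1
gripper_force: 24.8
```

>>> play_rows --rows '[{"dp": [0,0,-0.1],"turn": 0,"gripper": -0.8},{"dp": [0,0,-0.3],"turn": 0,"gripper": -0.8},{"dp": [0,0,-0.5],"turn": 0,"gripper": -0.8},{"dp": [0,0,-0.6],"turn": 0,"gripper": -0.8},{"dp": [0.1,0.2,-0.6],"turn": 0,"gripper": -0.8},{"dp": [0.2,0.45,-0.6],"turn": 0,"gripper": -0.8},{"dp": [0.3,0.7,-0.6],"turn": 0,"gripper": -0.8},{"dp": [0.3,0.7,-0.6],"turn": 0,"gripper": -0.8},{"dp": [0.3,0.7,-0.6],"turn": 0,"gripper": -0.8}]'

```text
t: 14.12
eef_pos: [593.2, 42.7, 78.8]
eef_rot: [[-0.997, -0.077, 0.0], [-0.077, 0.997, -0.0], [-0.0, -0.0, -1.0]]
contact_force: [0.2, -0.6, -1.3]
gripper_width: 24.7
gripper_force: 40.2
```

>>> play_rows --rows '[{"dp": [0.1,0.2,0],"turn": 0,"gripper": -0.8},{"dp": [0.2,0.45,0],"turn": 0,"gripper": -0.8},{"dp": [0.34,0.66,0],"turn": 0,"gripper": -0.8},{"dp": [0.34,0.66,0],"turn": 0,"gripper": -0.8},{"dp": [0.34,0.66,0],"turn": 0,"gripper": -0.8},{"dp": [0.34,0.66,0],"turn": 0,"gripper": -0.8}]'

```text
t: 14.62
eef_pos: [547.8, 116.7, 78.5]
eef_rot: [[-0.997, -0.075, 0.001], [-0.075, 0.997, -0.0], [-0.001, -0.0, -1.0]]
contact_force: [-0.0, -0.3, -0.8]
gripper_width: 24.3
gripper_force: 40.2
```

```bash
python3 - <<'E'
from h import *
move((547.4,117.6,15),94.3); print(readout.get_obs()["gripper_width"])
im,m,T,o=snap("wrist","w6")
cv2.imwrite("pics/c6.png",im)
E
```

```text
dp [0.   0.01 0.53] tool-y az 94.29 pos [547.84 116.65  78.55]
turn -8.194078098442662e-05
24.28496753102242
```

View pics/c6.png

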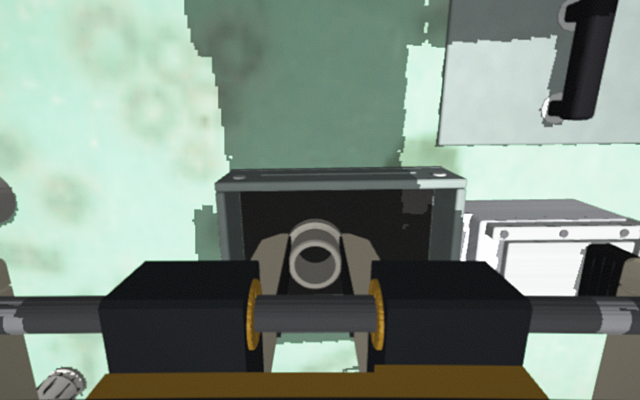

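The sleeve is held between the pads at (315,265), over the case interior. I'll lower it.

>>> play_rows --rows '[{"dp": [0,0,0.15],"turn": 0,"gripper": -0.8},{"dp": [0,0,0.3],"turn": 0,"gripper": -0.8},{"dp": [0,0,0.42],"turn": 0,"gripper": -0.8},{"dp": [0,0,0.5],"turn": 0,"gripper": -0.8},{"dp": [0,0,0.53],"turn": 0,"gripper": -0.8},{"dp": [0,0,0.54],"turn": 0,"gripper": -0.8},{"dp": [0,0,0.54],"turn": 0,"gripper": -0.8}]'

```text
t: 15.25
eef_pos: [547.2, 116.4, 14.9]
eef_rot: [[-0.997, -0.074, -0.001], [-0.074, 0.997, -0.001], [0.001, -0.001, -1.0]]
contact_force: [-8.4, -3.4, 17.7]
gripper_width: 24.4
gripper_force: 41.4
```

>>> play_rows --rows '[{"dp": [0,0,-0.005],"turn": 0,"gripper": -0.05},{"dp": [0,0,-0.005],"turn": 0,"gripper": -0.05},{"dp": [0,0,-0.005],"turn": 0,"gripper": -0.05},{"dp": [0,0,-0.005],"turn": 0,"gripper": -0.05},{"dp": [0,0,-0.005],"turn": 0,"gripper": -0.05},{"dp": [0,0,-0.15],"turn": 0,"gripper": -0.05},{"dp": [0,0,-0.35],"turn": 0,"gripper": -0.05},{"dp": [0,0,-0.6],"turn": 0,"gripper": -0.05},{"dp": [0,0,-0.81],"turn": 0,"gripper": -0.05},{"dp": [0,0,-0.81],"turn": 0,"gripper": -0.05}]'

```text
t: 16.08
eef_pos: [549.3, 117.8, 115.2]
eef_rot: [[-0.997, -0.075, 0.007], [-0.075, 0.997, 0.001], [-0.007, 0.0, -1.0]]
contact_force: [-0.6, -0.3, 0.3]
gripper_width: 44.2
gripper_force: 0.0
```

>>> play_rows --rows '[{"dp": [0,-0.3,0],"turn": 0,"gripper": -0.05},{"dp": [0,-0.6,0],"turn": 0,"gripper": -0.05},{"dp": [0,-0.9,0],"turn": 0,"gripper": -0.05},{"dp": [0,-0.9,0],"turn": 0,"gripper": -0.05}]'

```text
t: 16.42
eef_pos: [555.3, 5.0, 110.2]
eef_rot: [[-0.997, -0.072, 0.0], [-0.072, 0.997, -0.001], [0.0, -0.001, -1.0]]
contact_force: [-0.6, 0.1, -0.5]
gripper_width: 44.1
gripper_force: 0.0
```

>>> play_rows --rows '[{"dp": [0.05,-0.3,0],"turn": 0,"gripper": -0.05},{"dp": [0.1,-0.6,0],"turn": 0,"gripper": -0.05},{"dp": [0.14,-0.9,0],"turn": 0,"gripper": -0.05},{"dp": [0.14,-0.9,0],"turn": 0,"gripper": -0.05}]'

```text
t: 16.75
eef_pos: [546.1, -103.8, 110.2]
eef_rot: [[-0.997, -0.072, 0.0], [-0.072, 0.997, -0.001], [0.0, -0.001, -1.0]]
contact_force: [0.3, -1.0, -0.8]
gripper_width: 44.5
gripper_force: 0.0
```

>>> play_rows --rows '[{"dp": [0,-0.3,0],"turn": 0,"gripper": -0.05},{"dp": [0,-0.67,0],"turn": 0,"gripper": -0.05},{"dp": [0,-0.67,0],"turn": 0,"gripper": -0.05},{"dp": [0,-0.67,0],"turn": 0,"gripper": -0.05},{"dp": [0,-0.67,0],"turn": 0,"gripper": -0.05},{"dp": [0,-0.67,0],"turn": 0,"gripper": -0.05}]'

```text
t: 17.25
eef_pos: [552.3, -178.0, 110.3]
eef_rot: [[-0.997, -0.076, -0.001], [-0.076, 0.997, 0.001], [0.001, 0.001, -1.0]]
contact_force: [0.6, 0.9, 0.3]
gripper_width: 44.1
gripper_force: 0.0
```

```bash
python3 - <<'E'
from h import *
im,m,T,o=snap("wrist","w7"); print(o["t"],o["eef_pos"],o["gripper_width"])
uv=proj(m,T,(553,-180,34)); print(uv)
x,y=map(int,uv); print(x-60,y-70)
a=cv2.resize(im[y-70:y+50,x-60:x+140],(800,480),interpolation=cv2.INTER_CUBIC)
cv2.imwrite("pics/c7.png",a)
snap("top","top7")
E
```

```text
17.25 [ 552.3  -177.95  110.29] 44.14399990347961
[310.87 209.75]
250 139
```

View pics/c7.png

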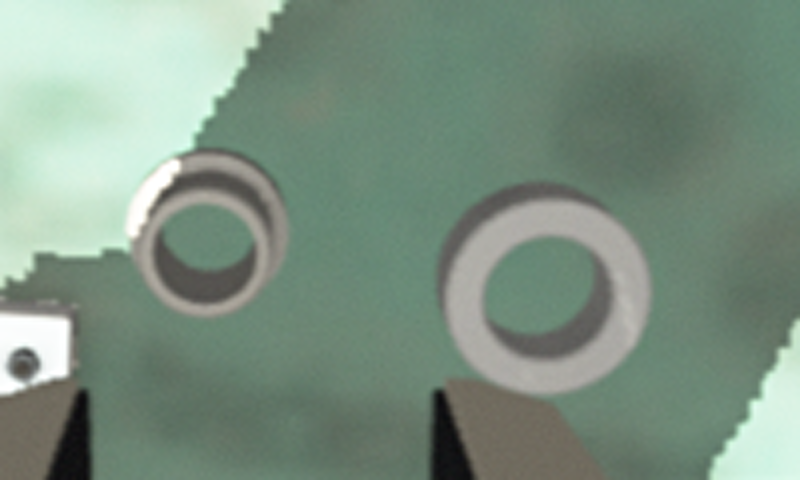

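The crop shows the sleeve top rim centred at (203,253), raw (300.8,202.2); the ring centre at raw (386.8,213.2); and the clamp plate's corner at raw (268.7,214).

```bash
python3 - <<'E'
from h import *
m,T=pose("wrist")
s=onz(m,T,(300.6,202.0),34); print("s2",s,"ring",onz(m,T,(386.8,213.2),16))
for uv in [(268.7,214),(268,233)]: print("plate",onz(m,T,uv,8))
move((s[0],s[1],9),94.3); move((s[0],s[1],9),70)
E
```

```text
s2 [ 548.01 -188.04   34.  ] ring [ 556.97 -119.87   16.  ]
plate [ 567.3  -213.83    8.  ]
plate [ 583.79 -213.72    8.  ]
dp [ 0.04 -0.08  0.85] tool-y az 94.39 pos [ 552.5  -178.07  110.58]
turn 0.0005057996860030932
dp [ 0.04 -0.08  0.85] tool-y az 94.39 pos [ 552.5  -178.07  110.58]
turn 0.13550579968600307
```

>>> play_rows --rows '[{"dp": [0.04,-0.08,0],"turn": 0,"gripper": -0.05},{"dp": [0.04,-0.08,0.2],"turn": 0,"gripper": -0.05},{"dp": [0.04,-0.08,0.4],"turn": 0,"gripper": -0.05},{"dp": [0.04,-0.08,0.6],"turn": 0,"gripper": -0.05},{"dp": [0.04,-0.08,0.75],"turn": 0,"gripper": -0.05},{"dp": [0.04,-0.08,0.84],"turn": 0,"gripper": -0.05},{"dp": [0.04,-0.08,0.84],"turn": 0,"gripper": -0.8},{"dp": [0.04,-0.08,0.84],"turn": 0,"gripper": -0.8},{"dp": [0.04,-0.08,0.84],"turn": 0,"gripper": -0.8},{"dp": [0.04,-0.08,0.84],"turn": 0,"gripper": -0.8},{"dp": [0.04,-0.08,0.84],"turn": 0,"gripper": -0.8},{"dp": [0.04,-0.08,0.84],"turn": 0,"gripper": -0.8}]'

```text
t: 18.35
eef_pos: [549.1, -189.7, 11.0]
eef_rot: [[-0.997, -0.075, 0.002], [-0.075, 0.997, -0.001], [-0.002, -0.001, -1.0]]
contact_force: [0.1, 0.3, 6.4]
gripper_width: 25.0
gripper_force: 29.5
```

>>> play_rows --rows '[{"dp": [0,0,-0.1],"turn": 0,"gripper": -0.8},{"dp": [0,0,-0.3],"turn": 0,"gripper": -0.8},{"dp": [0,0,-0.5],"turn": 0,"gripper": -0.8},{"dp": [0,0,-0.63],"turn": 0,"gripper": -0.8},{"dp": [0,0.25,-0.63],"turn": 0,"gripper": -0.8},{"dp": [0,0.5,-0.63],"turn": 0,"gripper": -0.8},{"dp": [0,0.75,-0.63],"turn": 0,"gripper": -0.8},{"dp": [0,0.85,-0.63],"turn": 0,"gripper": -0.8},{"dp": [0,0.85,-0.63],"turn": 0,"gripper": -0.8}]'

```text
t: 19.1
eef_pos: [540.5, -85.5, 86.2]
eef_rot: [[-0.997, -0.078, -0.0], [-0.078, 0.997, 0.0], [-0.0, 0.0, -1.0]]
contact_force: [-0.1, -1.0, -1.2]
gripper_width: 25.5
gripper_force: 29.5
```

>>> play_rows --rows '[{"dp": [-0.1,0.25,0],"turn": 0,"gripper": -0.8},{"dp": [-0.2,0.5,0],"turn": 0,"gripper": -0.8},{"dp": [-0.3,0.75,0],"turn": 0,"gripper": -0.8},{"dp": [-0.4,0.85,0],"turn": 0,"gripper": -0.8},{"dp": [-0.4,0.85,0],"turn": 0,"gripper": -0.8}]'

```text
t: 19.52
eef_pos: [582.8, 19.2, 86.0]
eef_rot: [[-0.997, -0.077, 0.002], [-0.077, 0.997, 0.0], [-0.002, -0.0, -1.0]]
contact_force: [-0.8, -0.7, 0.1]
gripper_width: 24.6
gripper_force: 29.5
```

>>> play_rows --rows '[{"dp": [-0.1,0.25,0],"turn": 0,"gripper": -0.8},{"dp": [-0.14,0.5,0],"turn": 0,"gripper": -0.8},{"dp": [-0.14,0.75,0],"turn": 0,"gripper": -0.8},{"dp": [-0.14,0.85,0],"turn": 0,"gripper": -0.8},{"dp": [-0.14,0.85,0],"turn": 0,"gripper": -0.8},{"dp": [-0.14,0.85,0],"turn": 0,"gripper": -0.8},{"dp": [-0.14,0.85,0],"turn": 0,"gripper": -0.8}]'

```text
t: 20.1
eef_pos: [590.2, 119.0, 85.5]
eef_rot: [[-0.997, -0.074, -0.0], [-0.074, 0.997, -0.0], [0.0, -0.0, -1.0]]
contact_force: [-0.8, 0.1, -0.9]
gripper_width: 24.7
gripper_force: 29.5
```

```bash
python3 - <<'E'
from h import *
move((591.2,120.9,17),94.3); print(readout.get_obs()["gripper_width"])
im,m,T,o=snap("wrist","w8")
E
```

```text
dp [-0.01  0.02  0.57] tool-y az 94.25 pos [590.18 118.97  85.53]
turn -0.0002776780793282462
24.74693758526834
```

View pics/w8.png

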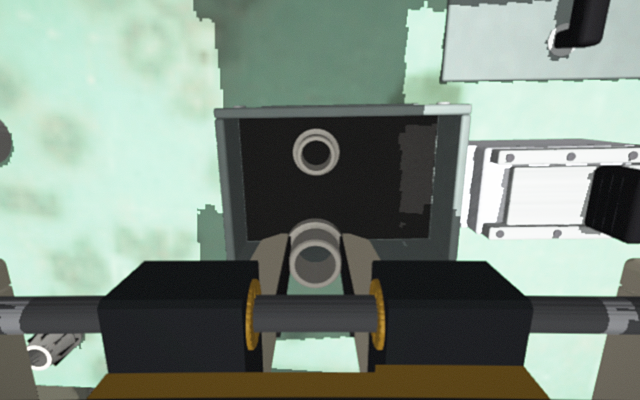

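Sleeve 1 stands in the case at (316,152), and sleeve 2 is held at (315,262) over the far half. I'll lower it.

>>> play_rows --rows '[{"dp": [-0.01,0.02,0.15],"turn": 0,"gripper": -0.8},{"dp": [-0.01,0.02,0.3],"turn": 0,"gripper": -0.8},{"dp": [-0.01,0.02,0.42],"turn": 0,"gripper": -0.8},{"dp": [-0.01,0.02,0.52],"turn": 0,"gripper": -0.8},{"dp": [-0.01,0.02,0.56],"turn": 0,"gripper": -0.8},{"dp": [-0.01,0.02,0.575],"turn": 0,"gripper": -0.8},{"dp": [-0.01,0.02,0.575],"turn": 0,"gripper": -0.8}]'

```text
t: 20.73
eef_pos: [591.2, 122.4, 17.0]
eef_rot: [[-0.997, -0.075, -0.0], [-0.075, 0.997, -0.0], [0.0, -0.0, -1.0]]
contact_force: [0.6, 0.0, -0.2]
gripper_width: 24.7
gripper_force: 30.0
```

>>> play_rows --rows '[{"dp": [0,0,0.005],"turn": 0,"gripper": -0.05},{"dp": [0,0,0.005],"turn": 0,"gripper": -0.05},{"dp": [0,0,0.005],"turn": 0,"gripper": -0.05},{"dp": [0,0,0.005],"turn": 0,"gripper": -0.05},{"dp": [0,0,0.005],"turn": 0,"gripper": -0.05},{"dp": [0,0,-0.15],"turn": 0,"gripper": -0.05},{"dp": [0,0,-0.35],"turn": 0,"gripper": -0.05},{"dp": [0,0,-0.6],"turn": 0,"gripper": -0.05},{"dp": [0,0,-0.9],"turn": 0,"gripper": -0.05},{"dp": [0,0,-0.9],"turn": 0,"gripper": -0.05}]'

```text
t: 21.57
eef_pos: [594.1, 123.6, 131.0]
eef_rot: [[-0.997, -0.075, 0.009], [-0.075, 0.997, 0.001], [-0.009, 0.0, -1.0]]
contact_force: [0.8, 0.1, 0.9]
gripper_width: 44.6
gripper_force: 0.0
```

>>> play_rows --rows '[{"dp": [0.3,0,0],"turn": 0,"gripper": -0.05},{"dp": [0.6,0.25,0],"turn": 0,"gripper": -0.05},{"dp": [0.8,0.5,0],"turn": 0,"gripper": -0.05},{"dp": [1,0.7,0],"turn": 0,"gripper": -0.05},{"dp": [1,0.7,0],"turn": 0,"gripper": -0.05}]'

```text
t: 21.98
eef_pos: [460.9, 200.5, 124.3]
eef_rot: [[-0.997, -0.078, -0.002], [-0.078, 0.997, 0.0], [0.002, 0.0, -1.0]]
contact_force: [0.4, -0.4, 0.5]
gripper_width: 44.2
gripper_force: 0.0
```

>>> play_rows --rows '[{"dp": [0.1,0.3,0],"turn": 0,"gripper": -0.05},{"dp": [0.2,0.6,0],"turn": 0,"gripper": -0.05},{"dp": [0.2,0.6,0],"turn": 0,"gripper": -0.05},{"dp": [0.2,0.6,0],"turn": 0,"gripper": -0.05},{"dp": [0.2,0.6,0],"turn": 0,"gripper": -0.05},{"dp": [0.2,0.6,0],"turn": 0,"gripper": -0.05}]'

```text
t: 22.48
eef_pos: [436.3, 267.1, 124.4]
eef_rot: [[-0.997, -0.074, 0.0], [-0.074, 0.997, -0.0], [-0.0, -0.0, -1.0]]
contact_force: [-0.2, -0.5, 0.1]
gripper_width: 44.0
gripper_force: 0.0
```

```bash
python3 - <<'E'
from h import *
move((437.5,268.4,10.7),94.29)
im,m,T,o=snap("wrist","w9")
t,_,_,_=snap("top","top9")
cv2.imwrite("pics/m9.png",np.vstack([im[:250],t[125:375]]))
print(o["t"])
E
```

```text
dp [-0.01  0.01  0.95] tool-y az 94.26 pos [436.26 267.07 124.37]
turn -0.00019358362745675904
22.4833
```

View pics/m9.png

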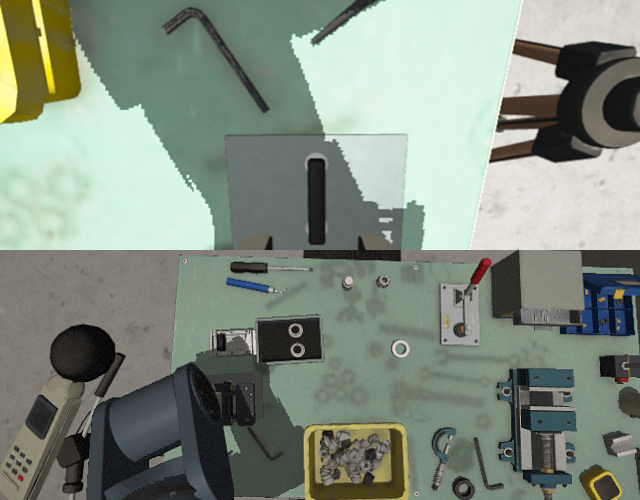

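The top view shows both sleeves upright in the case at (296,80) and (297,100) in its strip. Only the ring, collet and shaft remain on the bench, and the lid's handle is centred under the tool. I'll grip the lid.

>>> play_rows --rows '[{"dp": [-0.01,0.01,0.3],"turn": 0,"gripper": -0.1},{"dp": [-0.01,0.01,0.6],"turn": 0,"gripper": -0.1},{"dp": [-0.01,0.01,0.8],"turn": 0,"gripper": -0.2},{"dp": [-0.01,0.01,0.92],"turn": 0,"gripper": -0.2},{"dp": [-0.01,0.01,0.95],"turn": 0,"gripper": -0.3},{"dp": [-0.01,0.01,0.95],"turn": 0,"gripper": -0.95},{"dp": [-0.01,0.01,0.95],"turn": 0,"gripper": -0.95},{"dp": [-0.01,0.01,0.95],"turn": 0,"gripper": -0.95},{"dp": [-0.01,0.01,0.95],"turn": 0,"gripper": -0.95},{"dp": [-0.01,0.01,0.95],"turn": 0,"gripper": -0.95},{"dp": [-0.01,0.01,0.95],"turn": 0,"gripper": -0.95},{"dp": [-0.01,0.01,0.95],"turn": 0,"gripper": -0.95},{"dp": [-0.01,0.01,0.95],"turn": 0,"gripper": -0.95}]'

```text
t: 23.67
eef_pos: [437.6, 269.4, 11.6]
eef_rot: [[-0.997, -0.075, 0.002], [-0.075, 0.997, 0.001], [-0.002, 0.001, -1.0]]
contact_force: [-0.4, -3.1, 6.9]
gripper_width: 13.7
gripper_force: 30.0
```

>>> play_rows --rows '[{"dp": [0,0,-0.1],"turn": 0,"gripper": -0.95},{"dp": [0,0,-0.25],"turn": 0,"gripper": -0.95},{"dp": [0,0,-0.45],"turn": 0,"gripper": -0.95},{"dp": [0,0,-0.65],"turn": 0,"gripper": -0.95},{"dp": [0,-0.2,-0.75],"turn": 0,"gripper": -0.95},{"dp": [0,-0.4,-0.75],"turn": 0,"gripper": -0.95},{"dp": [0,-0.6,-0.75],"turn": 0,"gripper": -0.95},{"dp": [0,-0.8,-0.75],"turn": 0,"gripper": -0.95},{"dp": [0,-0.8,-0.75],"turn": 0,"gripper": -0.95}]'

```text
t: 24.42
eef_pos: [443.9, 170.7, 101.3]
eef_rot: [[-0.997, -0.073, 0.0], [-0.073, 0.997, -0.001], [-0.0, -0.001, -1.0]]
contact_force: [1.0, -0.5, -2.5]
gripper_width: 13.8
gripper_force: 30.0
```

```bash
python3 - <<'E'
from h import *
move((568.3,134.2,75),94.29); print(readout.get_obs()["gripper_width"])
E
```

```text
dp [-1.01 -0.38  0.22] tool-y az 94.21 pos [443.91 170.71 101.32]
turn -0.00046126711317795194
13.797065013635299
```

>>> play_rows --rows '[{"dp": [0,-0.2,0],"turn": 0,"gripper": -0.95},{"dp": [-0.2,-0.38,0],"turn": 0,"gripper": -0.95},{"dp": [-0.4,-0.38,0],"turn": 0,"gripper": -0.95},{"dp": [-0.6,-0.38,0],"turn": 0,"gripper": -0.95},{"dp": [-0.8,-0.38,0],"turn": 0,"gripper": -0.95},{"dp": [-1,-0.38,0],"turn": 0,"gripper": -0.95},{"dp": [-1,-0.38,0.1],"turn": 0,"gripper": -0.95},{"dp": [-1,-0.38,0.22],"turn": 0,"gripper": -0.95},{"dp": [-1,-0.38,0.22],"turn": 0,"gripper": -0.95},{"dp": [-1,-0.38,0.22],"turn": 0,"gripper": -0.95}]'

```text
t: 25.25
eef_pos: [566.2, 137.2, 73.9]
eef_rot: [[-0.997, -0.075, -0.002], [-0.075, 0.997, -0.0], [0.002, -0.0, -1.0]]
contact_force: [-0.3, 0.5, -1.2]
gripper_width: 14.0
gripper_force: 30.0
```

```bash
python3 - <<'E'
from h import *
move((568.3,134.2,57.5),94.29); print(readout.get_obs()["gripper_width"])
im,m,T,o=snap("wrist","w10"); t,_,_,_=snap("top","top10")
cv2.imwrite("pics/m10.png",np.vstack([im[:300],cv2.resize(t[175:275,190:350],(640,400))[:300]]))
E
```

```text
dp [-0.02 -0.03  0.14] tool-y az 94.32 pos [566.21 137.22  73.91]
turn 0.0001790166525008235
13.963789280433588
```

>>> play_rows --rows '[{"dp": [-0.016,-0.026,0],"turn": 0,"gripper": -0.95},{"dp": [-0.016,-0.026,0],"turn": 0,"gripper": -0.95},{"dp": [-0.016,-0.026,0.06],"turn": 0,"gripper": -0.95},{"dp": [-0.016,-0.026,0.11],"turn": 0,"gripper": -0.95},{"dp": [-0.016,-0.026,0.11],"turn": 0,"gripper": -0.95},{"dp": [-0.016,-0.026,0.11],"turn": 0,"gripper": -0.95},{"dp": [-0.016,-0.026,0.11],"turn": 0,"gripper": -0.95},{"dp": [-0.016,-0.026,0.11],"turn": 0,"gripper": -0.95}]'

```text
t: 26.02
eef_pos: [569.4, 134.1, 60.9]
eef_rot: [[-0.997, -0.075, 0.0], [-0.075, 0.997, 0.0], [-0.0, -0.0, -1.0]]
contact_force: [0.4, 0.1, -2.2]
gripper_width: 13.7
gripper_force: 30.0
```

```bash
python3 - <<'E'
from h import *
move((568.3,134.2,57),94.29); print(readout.get_obs()["contact_force"])
E
```

```text
dp [0.01 0.   0.03] tool-y az 94.31 pos [569.36 134.07  60.94]
turn 0.00010427718496307156
[ 0.37  0.1  -2.16]
```

>>> play_rows --rows '[{"dp": [0.007,0,0.02],"turn": 0,"gripper": -0.95},{"dp": [0.007,0,0.03],"turn": 0,"gripper": -0.95},{"dp": [0.007,0,0.035],"turn": 0,"gripper": -0.95},{"dp": [0.007,0,0.035],"turn": 0,"gripper": -0.95},{"dp": [0.007,0,0.035],"turn": 0,"gripper": -0.95}]'

```text
t: 26.43
eef_pos: [568.4, 134.0, 57.6]
eef_rot: [[-0.997, -0.075, 0.0], [-0.075, 0.997, 0.0], [-0.0, -0.0, -1.0]]
contact_force: [-4.8, -0.9, 9.8]
gripper_width: 13.6
gripper_force: 30.0
```

>>> play_rows --rows '[{"dp": [0,0,0],"turn": 0,"gripper": -0.95},{"dp": [0,0,0],"turn": 0,"gripper": -0.95}]'

```text
t: 26.6
eef_pos: [568.4, 134.0, 57.6]
eef_rot: [[-0.997, -0.075, 0.0], [-0.075, 0.997, -0.0], [-0.0, -0.0, -1.0]]
contact_force: [-5.2, -0.3, 10.4]
gripper_width: 13.9
gripper_force: 30.0
```

>>> play_rows --rows '[{"dp": [0,0,0],"turn": 0,"gripper": -0.95},{"dp": [0,0,0],"turn": 0,"gripper": -0.95}]'

```text
t: 26.77
eef_pos: [568.4, 134.0, 57.6]
eef_rot: [[-0.997, -0.075, 0.0], [-0.075, 0.997, 0.0], [-0.0, 0.0, -1.0]]
contact_force: [-5.4, -0.6, 10.8]
gripper_width: 13.5
gripper_force: 30.0
```

>>> play_rows --rows '[{"dp": [0,0,0],"turn": 0,"gripper": -0.3},{"dp": [0,0,0],"turn": 0,"gripper": -0.1},{"dp": [0,0,0],"turn": 0,"gripper": -0.1},{"dp": [0,0,0],"turn": 0,"gripper": -0.1},{"dp": [0,0,0],"turn": 0,"gripper": -0.1},{"dp": [0,0,-0.15],"turn": 0,"gripper": -0.1},{"dp": [0,0,-0.35],"turn": 0,"gripper": -0.1},{"dp": [0,0,-0.7],"turn": 0,"gripper": 0},{"dp": [0,0,-0.9],"turn": 0,"gripper": 0}]'

```text
t: 27.52
eef_pos: [569.1, 134.1, 167.7]
eef_rot: [[-0.997, -0.075, 0.002], [-0.075, 0.997, 0.0], [-0.002, 0.0, -1.0]]
contact_force: [0.8, -0.3, 0.6]
gripper_width: 45.9
gripper_force: 0.0
```

>>> play_rows --rows '[{"dp": [-0.3,0,-0.2],"turn": 0,"gripper": 0},{"dp": [-0.6,0,-0.44],"turn": 0,"gripper": 0},{"dp": [-0.81,0,-0.44],"turn": 0,"gripper": 0},{"dp": [-0.81,0,-0.44],"turn": 0,"gripper": 0},{"dp": [-0.81,0,-0.44],"turn": 0,"gripper": 0},{"dp": [-0.81,0,-0.44],"turn": 0,"gripper": 0},{"dp": [-0.81,0,-0.44],"turn": 0,"gripper": 0}]'

```text
t: 28.1
eef_pos: [664.4, 141.3, 216.8]
eef_rot: [[-0.997, -0.075, -0.002], [-0.075, 0.997, -0.0], [0.002, -0.0, -1.0]]
contact_force: [-0.5, 0.4, 0.1]
gripper_width: 46.6
gripper_force: 0.0
```

```bash
python3 - <<'E'
from h import *
im,m,T,o=snap("wrist","w11"); print(o["t"],o["eef_pos"])
a=np.radians(4.3); X=np.array([np.cos(a),np.sin(a)]);Y=np.array([-np.sin(a),np.cos(a)])
for x,y in [(-52,-75),(52,-75),(52,75),(-52,75)]:
    p=np.array([568.2,134.2])+x*X+y*Y; print(proj(m,T,(*p,52)))
cv2.imwrite("pics/c11.png",cv2.resize(im[0:200,160:430],None,fx=2.95,fy=2.95,interpolation=cv2.INTER_CUBIC))
E
```

```text
28.1 [664.36 141.27 216.83]
[227.26  15.41]
[234.89 137.64]
[393.29 137.63]
[400.79  15.47]
```

View pics/c11.png

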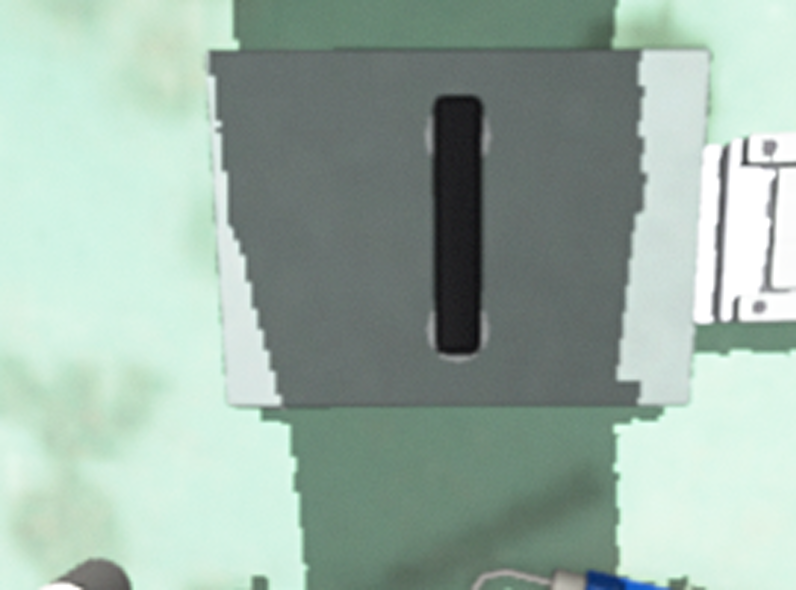

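The crop shows the lid seated square on the case, corners raw (231,17), (400,17), (394,137) and (237,137), with no rim showing on any side. The TCP readings also match the original seat within about 0.3 mm. Next is the lock.

>>> play_rows --rows '[{"dp": [0.3,0.3,0],"turn": 0,"gripper": 0},{"dp": [0.6,0.6,0],"turn": 0,"gripper": 0},{"dp": [0.8,0.8,0.1],"turn": 0,"gripper": 0},{"dp": [0.8,0.8,0.2],"turn": 0,"gripper": 0}]'

```text
t: 28.48
eef_pos: [558.9, 232.7, 194.7]
eef_rot: [[-0.997, -0.077, 0.001], [-0.077, 0.997, 0.001], [-0.001, 0.001, -1.0]]
contact_force: [-0.1, -0.2, 0.1]
gripper_width: 46.6
gripper_force: 0.0
```

>>> play_rows --rows '[{"dp": [0,0.2,0],"turn": 0,"gripper": 0},{"dp": [0,0.4,0.2],"turn": 0,"gripper": 0},{"dp": [0,0.4,0.38],"turn": 0,"gripper": 0},{"dp": [0,0.4,0.38],"turn": 0,"gripper": 0},{"dp": [0,0.4,0.38],"turn": 0,"gripper": 0},{"dp": [0,0.4,0.38],"turn": 0,"gripper": 0}]'

```text
t: 28.98
eef_pos: [559.2, 277.3, 149.1]
eef_rot: [[-0.997, -0.075, 0.001], [-0.075, 0.997, 0.0], [-0.001, 0.0, -1.0]]
contact_force: [0.3, -0.1, -0.2]
gripper_width: 46.5
gripper_force: 0.0
```

```bash
python3 - <<'E'
from h import *
move((557.3,277.5,66.5),94.29)
im,m,T,o=snap("wrist","w12")
hsv=cv2.cvtColor(im,cv2.COLOR_BGR2HSV); b=(hsv[...,2]<45).astype(np.uint8); b[235:]=0; b[:,:240]=0; b[:,400:]=0
for c in cv2.findContours(b,0,1)[0]:
    if cv2.contourArea(c)>300: print(cv2.boundingRect(c))
print(proj(m,T,(557.3,277.5,90.5)))
E
```

```text
dp [0.02 0.   0.69] tool-y az 94.28 pos [559.18 277.27 149.15]
turn -5.519478212718809e-05
(306, 178, 20, 56)
[314.26 213.63]
```

>>> play_rows --rows '[{"dp": [0.015,0,0.2],"turn": 0,"gripper": 0},{"dp": [0.015,0,0.4],"turn": 0,"gripper": 0},{"dp": [0.015,0,0.6],"turn": 0,"gripper": 0},{"dp": [0.015,0,0.69],"turn": 0,"gripper": -0.3},{"dp": [0.015,0,0.69],"turn": 0,"gripper": -0.95},{"dp": [0.015,0,0.69],"turn": 0,"gripper": -0.95},{"dp": [0.015,0,0.69],"turn": 0,"gripper": -0.95},{"dp": [0.015,0,0.69],"turn": 0,"gripper": -0.95},{"dp": [0.015,0,0.69],"turn": 0,"gripper": -0.95},{"dp": [0.015,0,0.69],"turn": 0,"gripper": -0.95},{"dp": [0.015,0,0.69],"turn": 0,"gripper": -0.95},{"dp": [0.015,0,0.69],"turn": 0,"gripper": -0.95}]'

```text
t: 30.03
eef_pos: [557.8, 277.6, 66.5]
eef_rot: [[-0.997, -0.076, 0.002], [-0.076, 0.997, 0.0], [-0.002, 0.0, -1.0]]
contact_force: [-1.2, -1.8, 7.3]
gripper_width: 13.9
gripper_force: 30.0
```

>>> play_rows --rows '[{"dp": [0,-0.05,0],"turn": 0,"gripper": -0.95},{"dp": [0,-0.1,0],"turn": 0,"gripper": -0.95},{"dp": [0,-0.15,0],"turn": 0,"gripper": -0.95},{"dp": [0,-0.2,0],"turn": 0,"gripper": -0.95},{"dp": [0,-0.24,0],"turn": 0,"gripper": -0.95},{"dp": [0,-0.26,0],"turn": 0,"gripper": -0.95},{"dp": [0,-0.26,0],"turn": 0,"gripper": -0.95}]'

```text
t: 30.62
eef_pos: [560.5, 246.4, 66.5]
eef_rot: [[-0.997, -0.075, 0.003], [-0.075, 0.997, 0.001], [-0.003, 0.001, -1.0]]
contact_force: [1.8, -2.0, 6.3]
gripper_width: 14.1
gripper_force: 30.0
```

>>> play_rows --rows '[{"dp": [0,-0.02,0],"turn": 0,"gripper": -0.95},{"dp": [0,-0.04,0],"turn": 0,"gripper": -0.95},{"dp": [0,-0.04,0],"turn": 0,"gripper": -0.95},{"dp": [0,-0.04,0],"turn": 0,"gripper": -0.95}]'

```text
t: 30.95
eef_pos: [560.9, 242.6, 66.5]
eef_rot: [[-0.997, -0.075, 0.003], [-0.075, 0.997, 0.002], [-0.003, 0.002, -1.0]]
contact_force: [1.1, 4.0, 4.6]
gripper_width: 13.8
gripper_force: 30.0
```

>>> play_rows --rows '[{"dp": [0,-0.015,0],"turn": 0,"gripper": -0.95},{"dp": [0,-0.015,0],"turn": 0,"gripper": -0.95},{"dp": [0,-0.015,0],"turn": 0,"gripper": -0.95}]'

```text
t: 31.2
eef_pos: [560.9, 242.5, 66.5]
eef_rot: [[-0.997, -0.075, 0.004], [-0.075, 0.997, 0.004], [-0.004, 0.004, -1.0]]
contact_force: [0.9, 16.0, 3.2]
gripper_width: 13.9
gripper_force: 30.0
```

>>> play_rows --rows '[{"dp": [0,0,0],"turn": 0,"gripper": -0.2},{"dp": [0,0,0],"turn": 0,"gripper": 0.2},{"dp": [0,0,0],"turn": 0,"gripper": 0.2},{"dp": [0,0,0],"turn": 0,"gripper": 0.2},{"dp": [0,0,0],"turn": 0,"gripper": 0.2},{"dp": [0,0,-0.2],"turn": 0,"gripper": 0.2},{"dp": [0,0,-0.5],"turn": 0,"gripper": 0.2},{"dp": [0,0,-0.8],"turn": 0,"gripper": 0.2},{"dp": [0,0,-1],"turn": 0,"gripper": 0.2}]'

```text
t: 31.95
eef_pos: [560.5, 239.9, 188.3]
eef_rot: [[-0.997, -0.075, 0.002], [-0.075, 0.997, 0.001], [-0.002, 0.001, -1.0]]
contact_force: [0.4, 1.3, 0.8]
gripper_width: 55.9
gripper_force: 0.0
```

>>> play_rows --rows '[{"dp": [-0.3,-0.2,-0.1],"turn": 0,"gripper": 1},{"dp": [-0.6,-0.4,-0.27],"turn": 0,"gripper": 1},{"dp": [-0.8,-0.505,-0.27],"turn": 0,"gripper": 1},{"dp": [-0.8,-0.505,-0.27],"turn": 0,"gripper": 1},{"dp": [-0.8,-0.505,-0.27],"turn": 0,"gripper": 1},{"dp": [-0.8,-0.505,-0.27],"turn": 0,"gripper": 1},{"dp": [-0.8,-0.505,-0.27],"turn": 0,"gripper": 1},{"dp": [-0.8,-0.505,-0.27],"turn": 0,"gripper": 1}]'

```text
t: 32.62
eef_pos: [659.3, 187.3, 217.3]
eef_rot: [[-0.997, -0.076, -0.001], [-0.076, 0.997, -0.0], [0.001, -0.0, -1.0]]
contact_force: [0.4, -0.2, 0.2]
gripper_width: 92.9
gripper_force: 0.0
```

```bash
cat > chk.py <<'E'
from h import *
im,m,T,o=snap("wrist","w13"); print(o["t"],o["eef_pos"]); print(o["eef_rot"])
o2=dict(o); o2["eef_pos"]=np.array([661.63,189.31,218.23]); o2["eef_rot"]=np.array([[-.998,-.067,-.001],[-.067,.998,0],[.001,0,-1]])
for n,I,TT in [("before",cv2.imread("pics/w2.png"),pose("wrist",o2)[1]),("after",im,T)]:
    hsv=cv2.cvtColor(I,cv2.COLOR_BGR2HSV)
    b=(hsv[...,2]<45).astype(np.uint8);b[:,:230]=0;b[:,410:]=0;b[140:]=0
    for c in cv2.findContours(b,0,1)[0]:
        if cv2.contourArea(c)>400:
            z=78 if c[:,0,0].mean()<320 else 90.5
            P=np.array([onz(m,TT,p,z)[:2] for p in c[:,0].astype(float)],np.float32)
            print(n,z,cv2.minAreaRect(P))
E
python3 chk.py
```

```text
32.6167 [659.29 187.27 217.34]
[[-1.   -0.08 -0.  ]
 [-0.08  1.   -0.  ]
 [ 0.   -0.   -1.  ]]
before 78 ((568.09814453125, 135.887451171875), (67.72189331054688, 14.217177391052246), 5.243644714355469)
after 78 ((568.0896606445312, 135.88853454589844), (66.83148193359375, 14.10252571105957), 4.427294731140137)
```

```bash
python3 -c "
from rig import workorder
print(workorder.finish_job())"
```

```text
the job is handed in; nothing more can be done
None
```

I handed the job in at about 33 s: the lock went right back and both sleeves found on the bench are in the case. The lid is back in its original position to within measurement error, and the lock was pushed home until it hit its stop, 35 mm of travel. The ring, collet and shaft were left on the bench, and no judging result was returned.

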